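Hold the spring clamp open at its mark

TASK

Set the loose wooden handle all the way down over the steel spigot of the spring clamp's carriage, while the clamp is still shut. Then, by that handle alone, pull the carriage open against its spring until its pointer lines up with the brass tab clipped to the clamp's left edge, and finish still holding the handle there, so that the clamp stays open for a glued block to be laid in. Leave everything else on the bench where it is.

Things in the scene. Friction and masses are not known exactly. Their poses are not given: they have to be found in the camera images.
- clamp: Fixed wooden spring clamp: plywood board 260 x 100 x 16 mm, two steel guide rods along it, a fixed jaw, a dark spring barrel at the far end. Origin: on the bench under the board's middle and the shut spigot. x along the board, away from the robot, to the barrel; y left; z up. The carriage opens along -x. Only the spigot is higher than 54 mm above the bench. Turned by up to 20 degrees.
- carriage: Light wooden slide on the clamp's rods, 65 x 64 mm, axes parallel to the clamp's. Origin: on the spigot's axis, 20 mm above the bench (22 mm under its flat top). Shut: clamp x = 0; slides along clamp -x, 80 mm at most; cannot turn or lift. A spring draws it shut: 5 N at the start, 1 N more per 10 mm pulled (8 to 12 N at the tab); let go, it snaps shut.
- seat (a point): Centre of the spigot's foot on the carriage's flat top, 42 mm above the bench; the underside of a fully seated handle lies here. The spigot: upright steel pin, 14 mm in diameter, 40 mm high, its last 8 mm tapered to 6 mm. The carriage's jaw plate begins 27 mm behind (+x) its axis and rises 12 mm above the flat top.
- spigot_top (a point): Centre of the spigot's tip, 40 mm above seat, 82 mm above the bench.
- pointer (a point): Tip of the small steel pointer (4 mm wide) that sticks out of the carriage's left side, 46 mm to the left (clamp's y) of the spigot's axis and level with it along x, 32 mm above the bench.
- tab: Small brass clip on the left edge of the clamp's board, fixed; its upright fin, 3 mm thick, 19 mm high, is the mark. Origin: under the fin, on the board's top (16 mm above the bench); axes parallel to the clamp's. The pointer, passing close by the fin, is in line when its tip has this origin's x along the clamp. Clipped 35 to 65 mm in front (-x) of the shut position.
- handle: Loose turned wooden handle, upright on the bench left of the vise: tube 30 mm in outside diameter, 70 mm high, bored through at 18 mm (2 mm of play all round the spigot), foot 40 mm in diameter over its lowest 8 mm. About 60 g. Origin: centre of its underside; z up. Grip it 45 mm above its underside. On the spigot it shifts and leans by the play, so the carriage may lag it by a few mm.
- block_1: Bystander: dark wood block, 45 x 70 x 30 mm, left of the clamp. Origin: centre of its underside.
- spool_2: Bystander: plain thread spool standing upright, 30 mm in diameter, 40 mm high, behind the block. Origin: centre of its underside.
- glue_bottle: Bystander: glue bottle standing upright, 34 x 48 x 161 mm, at the back. Origin: centre of its underside.
- bench_car: Bystander: wooden toy car, 64 x 120 x 51 mm, at the back left. Origin: centre of its underside.
- paint_jar_3: Bystander: white paint jar, 36 mm in diameter, 55 mm high, left of the handle. Origin: centre of its underside.
- tape_1: Bystander: roll of tape lying flat, 104 mm across, 25 mm high, in front. Origin: centre of its underside.
Mind the look-alikes: they are no part of the job. What is shaped like the handle but pink is not meant.

How it is judged:
By the outcome, as a careful person would: the job done as asked, in the order asked, and still so for the second after the job is handed in, while the arm keeps its last pose, push and grip.
It also fails if it takes over 43 s, if anything falls off the work surface, if the arm or the gripper's body presses on something with over 40 N, if the wrist force passes 120 N, or if a joint passes its speed limit or range.

ROBOT

A 6-joint arm with a two-finger parallel gripper is mounted at the origin on a cart in front of the work surface, level with it; the furniture and walls round the work are solid. World frame = base frame: x ahead of the robot, y to its left, z up, the work surface at z = 0. Lengths are in mm, angles in degrees, forces in N, time in s.
With the tool pointing down it reaches from about 375 to 750 mm from the base axis. Payload 9 kg.
Tool frame: the origin (TCP) lies at the very end of the fingers, on their centre line; the grasp point (between the pads) lies 19 mm behind it; z points along the fingers, y is the line along which they close (so a half turn about z gives the same grasp; the last joint's range is limited). The gripper opens to 85 mm and grips with 20 to 120 N. Pads are 22 mm wide; open, the fingers measure 114 mm over their backs; the gripper's body (76 mm by 85 mm) begins 54 mm behind the grasp point. The pads swing forward as they close: fully open they stand 13 mm farther back than shut.
Start: joints at [61.897, 5.964, 5.575, 89.605, 0, 77.527], TCP at [161.661, 577.843, 231.331] pointing down, gripper open.
Joint ranges: [-171.21, 171.21], [-48.23, 106.86], [-62.78, 66.21], [-105.2, 120.99], [-86.42, 89.51], [-180, 180]. Speed limits (degrees/s): [127.2, 127.2, 147.25, 180, 180, 180].

INTERFACE

Orientations are given as [roll, pitch, yaw] about the fixed x, y, z axes, in that order (R = Rz(yaw) Ry(pitch) Rx(roll)).
In Python, from bench import read_state, imaging, order gives the robot as it stands.
- The arm moves only by the shell command python3 -m creep 'ROWS' [OPENING]. ROWS is text: rows parted by semicolons, each of 6 numbers parted by spaces: the shift along the tool's x, y, z in cm, then the turn, a rotation vector about the tool's x, y, z in degrees. A call has 1 to 8 rows; each row shifts and turns the commanded pose from where the row before left it, along the tool's axes as they then stand; what a row does not reach is not made up. A row lasts 1/12 s, in which the tool goes at most 41.7 mm and 7.16 degrees, less where a joint would pass 70% of its speed; a pose out of reach is approached as far as the arm can. A call is refused whole if a number of a shift passes 4.17 or a number of a turn 7.16, either way. A call with a gripper value outside its range is refused whole. OPENING is the opening, from 0 (shut) to 1 (fully open), set as the call begins (- or left out, the last holds). The fingers move at their own pace and stop on an object; the grip force is fixed at half the most. Time passes only in rows, so rows that do not move let the fingers close. It gives the time, the measured TCP pose, the force, the opening and the grip force at its end, in the units of the state.
- read_state(): the state, without advancing time (a new reading comes with each control period).
- imaging.camera(name): name is "scene" or "top" or "wrist"; returns a dict with "img" (384x512x3 uint8, red, green, blue), "K" (3x3 intrinsics, pixels), "origin" and "attitude" of the camera in the world; the wrist camera has in their place "tool_from_camera" (4x4, takes a point from camera to tool coordinates, whose origin is the TCP and whose axes are the flange's). Camera axes: x right, y down, z forward; pixel columns grow to the right and rows downward; lengths in mm; the calibration is good to about 2 mm. The wrist camera is an equidistant fisheye: a pixel r from the principal point sees the ray r / f radians off the axis. A picture is of the moment at which its call begins: read the wrist's pose just before it. There is no depth.
- order.sign_off(): hands the job in; it is judged then, once.
The state is a dict: "clock": time; "q": joint angles; "joint_velocities": joint speeds; "tau": joint torques, N m; "position": TCP position; "ee_rot": TCP orientation; "wrist_force": force on the tool from outside, world axes, zero at the start; "wrist_torque": the same for the moment, N m; "opening": finger opening in mm; "grasp_force": force on a finger pad.
Only numpy, scipy, OpenCV 4.12 (cv2) and the standard library are available. Lean on these libraries where they do the work, as an engineer would, in place of code of your own. Each camera call takes 0.05 s, during which the arm holds its last target. There are 200 camera calls.

## Working session

There is one attempt and no reset: what is moved stays moved. The work goes in short steps, Python scripts to look and compute and a shell command to move; the robot and the scene stay as the last step left them, time stands still between calls to the robot, and variables do not carry over. Pictures are saved under pics/ and viewed, at most 13 in all, crops included, and the job is handed in when it is done.

```bash
ls; mkdir -p pics
python3 - <<'E'
from bench import read_state, imaging
import cv2,numpy as np,pickle
s=read_state();print(s)
d={}
for n in("scene","top"):
    c=imaging.camera(n);d[n]=c;cv2.imwrite(f"pics/{n}0.png",c["img"][:,:,::-1])
    print(n,c["K"],c["origin"],c["attitude"])
pickle.dump(d,open("cams.pkl","wb"))
E
```

```text
pics
{'clock': 0.0, 'q': array([ 6.18961977e+01,  5.99699199e+00,  5.52924717e+00,  8.96060113e+01,
       -7.02263410e-05,  7.75277033e+01]), 'joint_velocities': array([ 0.0562653 , -0.03581769, -0.08329562, -0.00952252,  0.10470204,
       -0.00417247]), 'tau': array([-3.02985740e-03, -5.56939280e+01,  5.03640783e+01,  1.72122172e-02,
       -6.70390127e-04, -4.29049521e-06]), 'position': array([161.49358736, 577.51962452, 230.55997376]), 'ee_rot': array([-1.79927969e+02, -1.58603470e-02,  1.64368484e+02]), 'wrist_force': array([ 0.23517938,  0.38758701, -0.3932145 ]), 'wrist_torque': array([-0.0091451 ,  0.02340522, -0.02168869]), 'grasp_force': 0.0, 'opening': 85.45111339771056}
scene [[365.3248965    0.         254.67727828]
 [  0.         365.3248965  190.0815603 ]
 [  0.           0.           1.        ]] [-166.90178598  719.50172466  517.60693825] [-116.94930987   -0.41061603 -126.02713657]
top [[423.05877721   0.         259.78972193]
 [  0.         423.05877721 191.0470176 ]
 [  0.           0.           1.        ]] [417.64496704 202.8247384  953.01628197] [-171.44173579   -1.29062705  -90.88869857]
```

View pics/scene0.png

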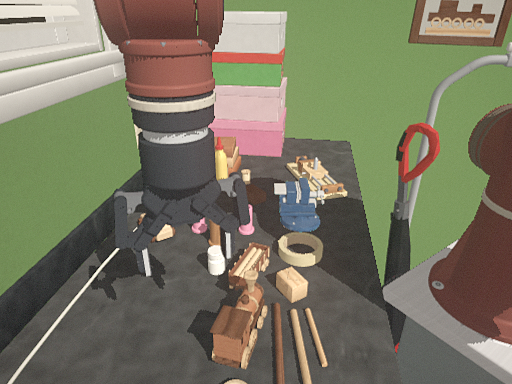

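View pics/top0.png

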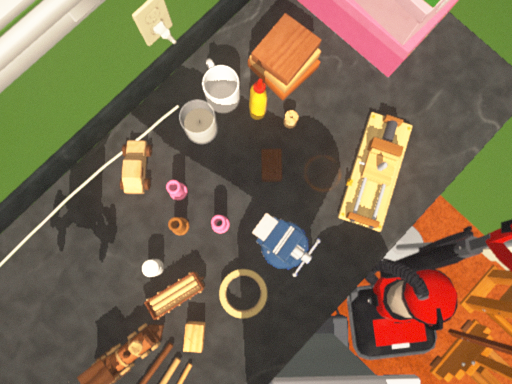

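The top view has three handle-shaped things: brown at (178,226), pink at (176,189) and pink at (220,224). The brown one fits the description: wooden, left of the blue vise at (285,243), with the white jar (152,268) to its left. The clamp is at (375,175). I'll confirm the handle in an enlarged crop.

Run:
```python
import cv2,numpy as np
t=cv2.imread("pics/top0.png")
a=cv2.resize(t[170:285,130:245],(400,400),interpolation=cv2.INTER_CUBIC)
b=cv2.resize(t[105:235,325:425],(400,520),interpolation=cv2.INTER_CUBIC)
o=np.zeros((520,800,3),np.uint8);o[:400,:400]=a;o[:,400:]=b
cv2.imwrite("pics/crop1.png",o)
```

```text
(no output)
```

View pics/crop1.png

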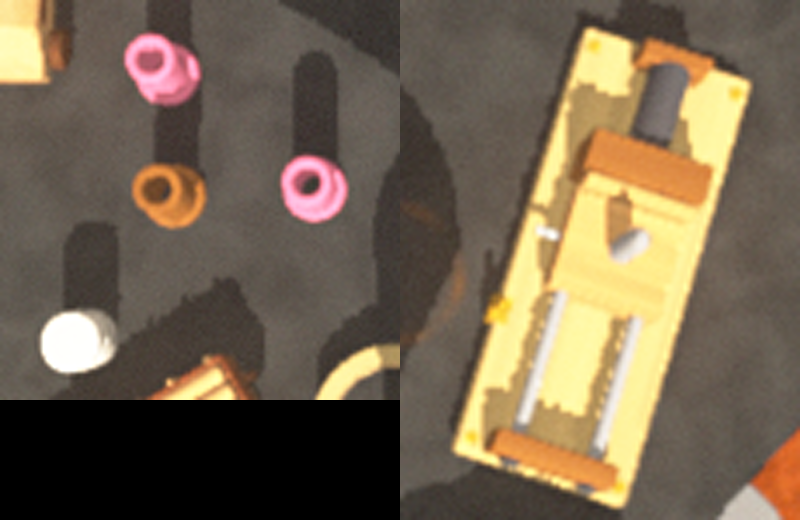

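The crop confirms the brown wooden handle: bore at about (174.6,224) in the top image, foot at about (179,226). Next I measure the handle and clamp.

```bash
cat > h.py <<'E'
import numpy as np,cv2,pickle
from scipy.spatial.transform import Rotation as Ro
from bench import read_state, imaging
def R(a): return Ro.from_euler('xyz',a,degrees=True).as_matrix()
def hit(o,d,z): return o+d*(z-o[2])/d[2]
def ray(c,u,v): return R(c["attitude"])@np.linalg.inv(c["K"])@[u,v,1]
def cast(c,u,v,z): return hit(np.array(c["origin"]),ray(c,u,v),z)
def snap(name,s=None):
    s=read_state();c=imaging.camera("wrist");c["Rt"]=R(s["ee_rot"]);c["pt"]=np.array(s["position"])
    pickle.dump(c,open(f"pics/{name}.pkl","wb"));cv2.imwrite(f"pics/{name}.png",c["img"][:,:,::-1]);return c
def wcast(c,u,v,z):
    K=c["K"];x,y=(u-K[0,2])/K[0,0],(v-K[1,2])/K[1,1];r=np.hypot(x,y)
    d=np.array([np.sin(r)*x/r,np.sin(r)*y/r,np.cos(r)]);T=np.array(c["tool_from_camera"])
    return hit(c["pt"]+c["Rt"]@T[:3,3],c["Rt"]@T[:3,:3]@d,z)
def wproj(c,P):
    T=np.array(c["tool_from_camera"]);p=T[:3,:3].T@(c["Rt"].T@(np.array(P)-c["pt"])-T[:3,3])
    t=np.arctan2(np.hypot(p[0],p[1]),p[2])/np.hypot(p[0],p[1]);K=c["K"]
    return np.array([K[0,0]*p[0]*t+K[0,2],K[1,1]*p[1]*t+K[1,2]])
E
python3 - <<'E'
from h import *
c=pickle.load(open("cams.pkl","rb"))["top"]
A=lambda x,y:(130+x*.2875,170+y*.2875)
B=lambda x,y:(325+(x-400)*.25,105+y*.25)
im=c["img"].astype(int);hsv=cv2.cvtColor(c["img"],cv2.COLOR_RGB2HSV)
m=cv2.inRange(hsv,(8,120,60),(18,255,255));m[:,:155]=0;m[:,200:]=0;m[:210]=0;m[245:]=0
print(cv2.boundingRect(m), cv2.moments(m,True)["m10"]/m.astype(bool).sum())
print("handle top",cast(c,*A(157,189),70),"foot",cast(c,*A(173,197),8))
cs=[cast(c,*B(*p),16)[:2] for p in((585,28),(750,82),(625,507),(455,450))]
fl,fr,nr,nl=cs;print(cs,"mid",np.mean(cs,0));ax=(fl+fr-nl-nr);print("yaw",np.degrees(np.arctan2(ax[1],ax[0])),np.linalg.norm(ax)/2,np.linalg.norm(fl-fr))
print("spigot top",cast(c,*B(640,236),82),"foot",cast(c,*B(618,257),42),"pointer",cast(c,*B(535,231),32),"tab",cast(c,*B(498,310),26))
E
```

```text
(168, 217, 21, 19) 178.43548387096774
handle top [482.45092034 357.82764464  70.        ] foot [481.75094441 358.46278953   8.        ]
[array([740.60714615, -81.92845228]), array([ 707.386679  , -176.18460393]), array([463.59622995, -89.07496629]), array([496.59784377,   4.42865894])] mid [602.04697472 -85.68984089]
yaw -19.575924237936935 258.8625651047368 99.9390892578959
spigot top [603.12611593 -84.87426814  82.        ] foot [599.93631225 -85.1387134   42.        ] pointer [617.2552152  -42.43614191  32.        ] tab [573.72431455 -20.97585997  26.        ]
```

```bash
python3 -m creep '-1.5 -0.5 0 0 0 0;-3 -1 0 0 0 0;-3.5 -1.2 0 0 0 0;-3.5 -1.2 0 0 0 0;-3.5 -1.2 0 0 0 0;-3.5 -1.2 0 0 0 0;-3.5 -1.2 0 0 0 0;-3.5 -1.2 0 0 0 0' 0.65; python3 -m creep '-3.5 -1.2 0 0 0 0;-3.5 -1.2 0 0 0 0;-2.5 -0.9 1 0 0 0;-1.3 -0.5 2 0 0 0;0 0 2 0 0 4;0 0 0 0 0 0;0 0 0 0 0 0'
python3 - <<'E'
from h import *
c=snap("w1");print(c["K"],c["tool_from_camera"],c["pt"],read_state()["ee_rot"])
print(wproj(c,[482,358,70]),wproj(c,[482,358,0]))
E
```

```text
clock: 0.77
position: [384.9, 424.0, 231.0]
ee_rot: [-180.0, -0.0, 164.4]
wrist_force: [1.1, 0.5, 1.1]
opening: 55.4
grasp_force: 0.0
clock: 1.35
position: [476.7, 359.2, 180.3]
ee_rot: [-179.9, -0.1, 160.4]
wrist_force: [-0.1, 0.0, 1.2]
opening: 55.8
grasp_force: 0.0
[[297.31863964   0.         253.53237777]
 [  0.         297.31863964 191.01443655]
 [  0.           0.           1.        ]] [[ 1.04215872e-03 -9.64629572e-01 -2.63607099e-01  6.72306661e+01]
 [ 9.99999147e-01  7.97790894e-04  1.03405843e-03 -8.63894703e-01]
 [-7.87180001e-04 -2.63607952e-01  9.64629581e-01 -1.42422983e+02]
 [ 0.00000000e+00  0.00000000e+00  0.00000000e+00  1.00000000e+00]] [476.6514976  359.23451422 180.28169626] [-1.79988039e+02 -2.66774490e-02  1.60500892e+02]
[255.13235656 195.23333082] [254.86873132 177.91282282]
```

View pics/w1.png

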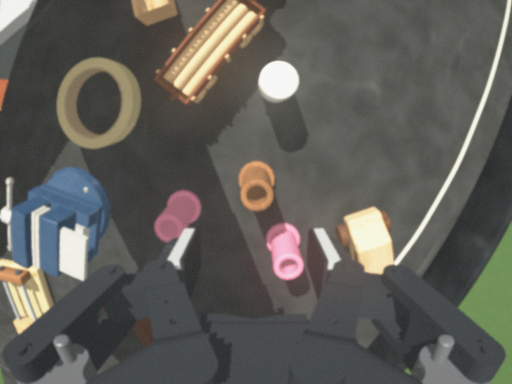

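The wrist view shows the brown handle, bore at about (258,195) and foot end at about (256,173), which agrees with the top view. The pink handles at (287,262) and (178,218) stay clear of the fingers, and so does the white jar at (279,82).

Run:
```python
from h import *
c=pickle.load(open("pics/w1.pkl","rb"))
hsv=cv2.cvtColor(c["img"],cv2.COLOR_RGB2HSV);m=cv2.inRange(hsv,(5,110,50),(20,255,255));m[:150]=0;m[215:]=0;m[:,:230]=0;m[:,280:]=0
k,_=cv2.findContours(m,cv2.RETR_EXTERNAL,2);k=max(k,key=cv2.contourArea);x,y,w,h=cv2.boundingRect(k);print(x,y,w,h)
print("bottom of top rim",wcast(c,x+w/2,y+h,70),"centre guess",wcast(c,258,195,70),"foot",wcast(c,256,174,4))
for n,p in(("jar",(279,82)),):print(n,wcast(c,*p,55))
print("pinks",wcast(c,289,264,70),wcast(c,168,229,70))
P=wcast(c,258,195,70)
for t in((482,358.1),P[:2]):
    print(c["Rt"].T@(np.r_[t,26]-c["pt"]))
top=pickle.load(open("cams.pkl","rb"))["top"]
```

```text
239 162 35 49
bottom of top rim [496.31754502 354.25973998  70.        ] centre guess [482.64348561 360.46238834  70.        ] foot [477.41887193 360.91623418   4.        ]
jar [394.75719635 411.3434028   55.        ]
pinks [558.47244112 365.91018338  70.        ] [485.99417883 269.2902695   70.        ]
[ -5.7518291    1.00012823 154.26811598]
[ -5.56750868   3.44163642 154.26409622]
```

```bash
python3 -m creep '-0.55 0.2 2 0 0 0;0 0 3 0 0 0;0 0 3 0 0 0;0 0 3 0 0 0;0 0 2.5 0 0 0;0 0 1.9 0 0 0;0 0 0 0 0 0;0 0 0 0 0 0'; python3 -m creep '0 0 0 0 0 0;0 0 0 0 0 0;0 0 0 0 0 0;0 0 0 0 0 0;0 0 0 0 0 0;0 0 0 0 0 0' 0.2
```

```text
clock: 2.07
position: [483.1, 360.3, 28.2]
ee_rot: [180.0, -0.0, 160.5]
wrist_force: [0.8, 0.2, 0.9]
opening: 55.5
grasp_force: 0.0
clock: 2.57
position: [484.9, 360.7, 30.1]
ee_rot: [179.8, 0.2, 160.4]
wrist_force: [-0.9, -0.4, 5.4]
opening: 29.2
grasp_force: 58.9
```

```bash
python3 -m creep '0 0 -1 0 0 0;0 0 -2.5 0 0 0;0 0 -3.5 0 0 0;0 0 -3.5 0 0 0;0 0 -3.5 0 0 0;0 0 -3 0 0 0;0 0 -2 0 0 0'; python3 -m creep '-0.5 -1 0 0 0 0;-1.1 -2 0 0 0 0;-1.5 -2.8 0 0 0 0;-1.5 -2.8 0 0 0 0;-1.5 -2.8 0 0 0 0;-1.5 -2.8 0 0 0 0;-1.5 -2.8 0 0 0 0;-1.5 -2.8 0 0 0 0';  python3 -m creep '-1.5 -2.8 0 0 0 0;-1.5 -2.8 0 0 0 0;-1.5 -2.8 0 0 0 0;-1.5 -2.8 0 0 0 0;-1.5 -2.8 0 0 0 0;-1.1 -2 0 0 0 0;-0.9 -1.0 0 0 0 0'; python3 -m creep '0 0 2 0 0 0;0 0 3 0 0 0;0 0 2.5 0 0 0;0 0 1 0 0 0;0 0 0 0 0 0;0 0 0 0 0 0;0 0 0 0 0 0'
python3 - <<'E'
from h import *
c=snap("w2");print(c["pt"])
print(wproj(c,[602.5,-85.3,82]),wproj(c,[602.5,-85.3,42]),wproj(c,[617.3,-42.4,32]),wproj(c,[573.7,-21,26]))
E
```

```text
clock: 3.15
position: [484.3, 360.1, 223.0]
ee_rot: [179.8, 0.2, 160.4]
wrist_force: [0.4, 0.0, 0.1]
opening: 28.8
grasp_force: 59.2
clock: 3.82
position: [516.5, 135.8, 217.9]
ee_rot: [180.0, 0.0, 160.4]
wrist_force: [0.9, 0.2, -0.5]
opening: 28.7
grasp_force: 59.2
clock: 4.4
position: [548.9, -57.2, 217.7]
ee_rot: [-180.0, 0.0, 160.2]
wrist_force: [0.4, 0.7, -0.1]
opening: 28.4
grasp_force: 59.2
clock: 4.98
position: [550.0, -54.5, 134.3]
ee_rot: [180.0, 0.1, 160.4]
wrist_force: [-0.3, -0.7, -0.6]
opening: 29.0
grasp_force: 59.2
[550.03551893 -54.51815744 134.31805933]
[239.48335621 283.18212485] [241.33837803 258.78478037] [290.8456419  252.94227117] [298.56545225 201.31931132]
```

View pics/w2.png

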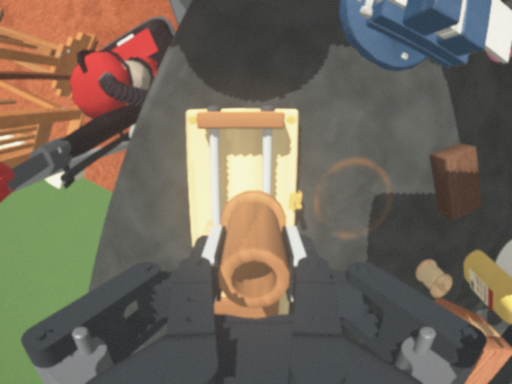

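The held handle hides the spigot. The tab shows at (297,200), against a predicted (298.6,201.3), and the board is parallel to the tool. I'll back off to see the spigot past the handle.

```bash
python3 -m creep '1.5 0 0 0 0 0;3 0 0 0 0 0;3 0 0 0 0 0;1.5 0 0 0 0 0;0 0 0 0 0 0;0 0 0 0 0 0;0 0 0 0 0 0'
python3 - <<'E'
from h import *
c=snap("w3");print(c["pt"])
print(wproj(c,[602.5,-85.3,82]),wproj(c,[602.5,-85.3,42]),wproj(c,[617.3,-42.4,32]),wproj(c,[573.7,-21,26]))
cv2.imwrite("pics/w3c.png",cv2.resize(c["img"][150:350,180:350,::-1],None,fx=3,fy=3,interpolation=2))
E
```

```text
clock: 5.62
position: [465.5, -24.7, 133.6]
ee_rot: [180.0, 0.2, 160.4]
wrist_force: [1.1, -0.5, -0.4]
opening: 28.8
grasp_force: 59.2
[465.54578846 -24.65797284 133.55987031]
[242.07239096 361.10150135] [243.22024015 333.27751119] [286.19069946 326.29623816] [293.7417016  286.58389731]
```

View pics/w3c.png

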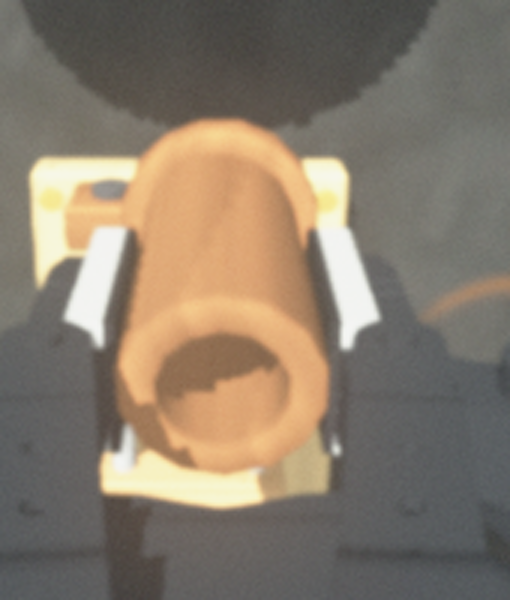

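The gripper body hides the clamp from here, because the camera looks back towards the robot. The hand has to go past the spigot, on the barrel side, to see it.

```bash
python3 -m creep '-1.5 -0.3 -1 0 0 0;-3 -0.5 -1 0 0 0;-3 -0.35 0 0 0 0;-3 0 0 0 0 0;-3 0 0 0 0 0;-3 0 0 0 0 0;-3 0 0 0 0 0;-1.5 0 0 0 0 0'; python3 -m creep '0 0 0 0 0 0;0 0 0 0 0 0;0 0 0 0 0 0'
python3 - <<'E'
from h import *
c=snap("w4");print(c["pt"])
for P in([602.5,-85.3,82],[602.5,-85.3,42],[617.3,-42.4,32],[573.7,-21,26]):print(wproj(c,P)*1,(wproj(c,P)-[180,70])*3)
cv2.imwrite("pics/w4c.png",cv2.resize(c["img"][70:270,180:350,::-1],None,fx=3,fy=3,interpolation=2))
E
```

```text
clock: 6.33
position: [661.2, -107.2, 151.0]
ee_rot: [180.0, 0.0, 160.3]
wrist_force: [0.2, -0.5, -0.9]
opening: 28.8
grasp_force: 59.2
clock: 6.58
position: [657.9, -105.4, 151.9]
ee_rot: [180.0, -0.1, 160.4]
wrist_force: [0.1, -0.4, -0.6]
opening: 28.5
grasp_force: 59.2
[ 657.93871386 -105.43533387  151.85473477]
[254.97628918 123.34719266] [224.92886754 160.04157797]
[254.7055682  121.55014332] [224.11670461 154.65042995]
[305.98608358 121.42733748] [377.95825074 154.28201243]
[311.35023344  68.90996299] [394.05070032  -3.27011104]
```

View pics/w4c.png

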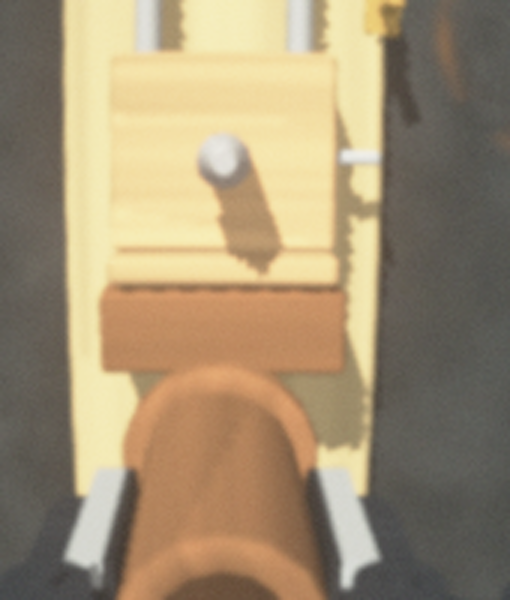

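The spigot tip is at crop (224,157), almost exactly where predicted; pointer tip at (380,157), tab at about (385,15). The handle foot's edge peaks at (224,365).

Run:
```python
from h import *
c=pickle.load(open("pics/w4.pkl","rb"));f=lambda u,v:(180+u/3,70+v/3)
T=lambda P:c["Rt"].T@(P-c["pt"])
s=wcast(c,*f(224,157),82);p=wcast(c,*f(380,157),32);print("spig",s,T(s),"pointer",p,T(p))
for e in (124,128,132):
    h=wcast(c,*f(224,366),e);print("foot edge",e,T(h))
for u,v in((130,440),(316,440)): print(T(wcast(c,*f(u,v),130)))
# top rim from w3 : extremes of outer ring crop: left118,right329, bottom 470, bore 155-290 x 335-445
d=pickle.load(open("pics/w3.pkl","rb"));g=lambda u,v:(180+u/3,150+v/3);S=lambda P:d["Rt"].T@(P-d["pt"])
zt=d["pt"][2]-28+70
for u,v in((222,390),(222,470),(118,390),(329,390)):print("top",S(wcast(d,*g(u,v),zt)))
# tab from w2
e=pickle.load(open("pics/w2.pkl","rb"));hsv=cv2.cvtColor(e["img"],cv2.COLOR_RGB2HSV)
for n,c2,sl in(("w2",e,(180,225,290,310)),("w4",c,(55,90,300,320))):
    hs=cv2.cvtColor(c2["img"],cv2.COLOR_RGB2HSV)[sl[0]:sl[1],sl[2]:sl[3]]
    m=(hs[...,1]>150)&(hs[...,2]>120)&(hs[...,0]>15)&(hs[...,0]<32);yy,xx=np.nonzero(m);print(n,len(xx),xx.min()+sl[2],xx.max()+sl[2],yy.min()+sl[0],yy.max()+sl[0])
    ax=R([0,0,-19.6])[:,0]
    for z in(16,35): 
        for v in (yy.min()+sl[0],yy.max()+sl[0]+1): print(z,"clamp x rel pointer",(wcast(c2,xx.mean()+sl[2],v,z)-p)@ax)
cv2.imwrite("pics/tab.png",np.hstack([cv2.resize(x["img"][a:a+40,b:b+40,::-1],(400,400),interpolation=2) for x,a,b in((e,180,280),(c,55,290))]))
```

```text
spig [601.74334421 -85.26419799  82.        ] [59.63532958  0.11376676 69.91489673] pointer [618.25707015 -42.0716063   32.        ] [ 58.54042784  46.33831275 119.91885316]
foot edge 124 [ 2.00851962e+01 -7.49173754e-03  2.78749946e+01]
foot edge 128 [21.19221601 -0.02762332 23.87610622]
foot edge 132 [22.29923584 -0.0477549  19.87721787]
[  6.62655557 -18.49522152  21.85941135]
[ 6.6464401  18.10687655 21.86341781]
top [  3.42396774  -0.53484722 -42.00918131]
top [-10.04852782  -0.51083938 -41.97372019]
top [  3.23290577 -14.26735559 -42.00928939]
top [  3.22541865  13.60781387 -42.00802951]Traceback (most recent call last):
  File "<stdin>", line 16, in <module>
    return umr_minimum(a, axis, None, out, keepdims, initial, where)
ValueError: zero-size array to reduction operation minimum which has no identity
```

```bash
python3 -m creep '1 0 0 0 0 0;2 0 0 0 0 0;2 0 0 0 0 0;0.9 0 0 0 0 0;0 0 0 0 0 0;0 0 1 0 0 0;0 0 1.5 0 0 0;0 0 1 0 0 0';python3 -m creep '0 0 0.5 0 0 0;0 0 0.5 0 0 0;0 0 0.5 0 0 0;0 0 0 0 0 0;0 0 0 0 0 0;0 0 0 0 0 0'
python3 - <<'E'
from h import *
c=snap("w5");cs=[imaging.camera(n) for n in("scene","top")]
S=np.array
a=cs[0]["img"][140:210,275:360,::-1];b=cs[1]["img"][105:235,325:455,::-1]
o=np.zeros((400,800,3),np.uint8);o[:330,:400]=cv2.resize(a,(400,330),interpolation=2);o[:,400:]=cv2.resize(b,(400,400),interpolation=2)
cv2.imwrite("pics/ins.png",o)
print(c["pt"])
for n in("w2","w4"):
    c2=pickle.load(open(f"pics/{n}.pkl","rb"));p=[619-0.5,-42,25]
    u=wproj(c2,[573.7,-21,26]);i=c2["img"]
    u0,v0=int(u[0])-15,int(u[1])-15;print(n,u0,v0)
    cv2.imwrite(f"pics/tab_{n}.png",cv2.resize(i[max(v0,0):v0+30,u0:u0+30,::-1],(400,400),interpolation=2))
cv2.imwrite("pics/tab.png",np.hstack([cv2.imread("pics/tab_w2.png"),cv2.imread("pics/tab_w4.png")]))
E
```

```text
clock: 7.3
position: [602.8, -85.8, 115.8]
ee_rot: [180.0, -0.0, 160.4]
wrist_force: [-0.6, -0.1, -0.7]
opening: 28.7
grasp_force: 59.2
clock: 7.8
position: [603.0, -85.9, 102.8]
ee_rot: [180.0, 0.0, 160.4]
wrist_force: [0.5, -0.8, -1.0]
opening: 29.1
grasp_force: 59.2
[603.01807463 -85.87826017 102.80945561]
w2 283 186
w4 296 53
```

View pics/tab.png

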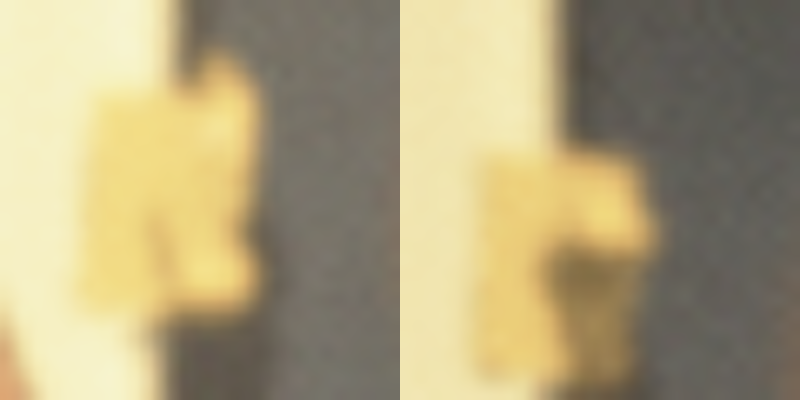

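View pics/ins.png

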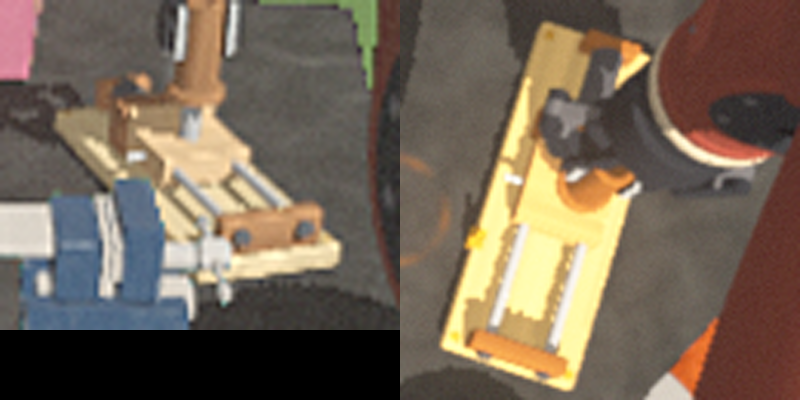

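The scene view shows the handle standing on the spigot's tip. The tab crops show the base plate (w2 rows 95–310, w4 rows 155–380) and the bright fin top at about w2 (215,272) and w4 (600,207). I'll triangulate the fin and lower gently.

```bash
python3 -m creep '0 0 0.4 0 0 0;0 0 0.5 0 0 0;0 0 0.5 0 0 0;0 0 0.5 0 0 0;0 0 0.4 0 0 0;0 0 0.2 0 0 0;0 0 0 0 0 0;0 0 0 0 0 0'
python3 - <<'E'
from h import *
e,c=[pickle.load(open(f"pics/{n}.pkl","rb")) for n in("w2","w4")]
R0=R([0,0,-19.6]);O=np.array([601.9,-85.3,0])
q=lambda P:np.round(R0.T@(P-O),1)
E=lambda u,v,z:q(wcast(e,283+u/13.33,186+v/13.33,z));C=lambda u,v,z:q(wcast(c,296+(u-400)/13.33,53+v/13.33,z))
print("plate",E(130,95,17),E(130,310,17),C(520,155,17),C(520,380,17))
for z in(30,35,40):print("fin top",z,E(215,272,z),C(600,207,z))
for z in(16,35):print("blob edges",z,E(215,225,z),E(215,310,z),C(600,155,z),C(600,250,z))
print("pointer w4",q(wcast(c,180+380/3,70+157/3,32)),"spig",q(wcast(c,180+224/3,70+157/3,82)))
E
```

```text
clock: 8.62
position: [602.6, -85.7, 77.2]
ee_rot: [180.0, -0.0, 160.4]
wrist_force: [-0.1, -0.9, -0.9]
opening: 29.1
grasp_force: 59.3
plate [-53.2  46.8  17. ] [-37.6  47.4  17. ] [-53.3  46.9  17. ] [-37.1  46.9  17. ]
fin top 30 [-44.7  51.2  30. ] [-47.9  50.   30. ]
fin top 35 [-46.4  50.4  35. ] [-47.1  49.1  35. ]
fin top 40 [-48.   49.5  40. ] [-46.3  48.1  40. ]
blob edges 16 [-43.5  53.3  16. ] [-37.2  53.6  16. ] [-53.8  52.7  16. ] [-46.9  52.7  16. ]
blob edges 35 [-49.6  50.2  35. ] [-43.8  50.5  35. ] [-50.6  49.1  35. ] [-44.2  49.1  35. ]
pointer w4 [ 0.9 46.2 32. ] spig [-0.2 -0.  82. ]
```

The plate spans clamp x −53.3 to −37.3 and the fin's rear top edge is at about −44, so the fin is at about −45.4. I carry on seating.

```bash
python3 -m creep '0 0 0.2 0 0 0;0 0 0.2 0 0 0;0 0 0 0 0 0;0 0 0 0 0 0'; python3 -m creep '0 0 0.15 0 0 0;0 0 0.1 0 0 0;0 0 0 0 0 0;0 0 0 0 0 0';python3 -m creep '0 0 0.1 0 0 0;0 0 0 0 0 0;0 0 0 0 0 0'
```

```text
clock: 8.95
position: [602.6, -85.7, 73.2]
ee_rot: [180.0, -0.0, 160.4]
wrist_force: [0.2, -0.1, -0.5]
opening: 28.8
grasp_force: 59.2
clock: 9.28
position: [603.1, -85.9, 72.1]
ee_rot: [-180.0, 0.1, 160.4]
wrist_force: [-2.9, -0.3, 8.5]
opening: 28.5
grasp_force: 59.8
clock: 9.53
position: [603.2, -86.0, 72.1]
ee_rot: [-180.0, 0.1, 160.4]
wrist_force: [-5.6, 1.9, 16.0]
opening: 28.9
grasp_force: 60.3
```

Contact came at TCP z 72.1. On the bench the grasp was at 30.1, so the underside lies at 42 mm and the handle is seated. I start the pull.

```bash
python3 -m creep '0.2 0 -0.05 0 0 0;0.3 0 0 0 0 0;0.5 0 0 0 0 0;0.6 0 0 0 0 0;0.6 0 0 0 0 0;0.6 0 0 0 0 0;0.6 0 0 0 0 0;0.5 0 0 0 0 0'; python3 -m creep '0.4 0 0 0 0 0;0.2 0 0 0 0 0;0 0 0 0 0 0;0 0 0 0 0 0;0 0 0 0 0 0'
python3 - <<'E'
from h import *
c=snap("w6");print(c["pt"],R([0,0,-19.6]).T@(c["pt"]-[601.9,-85.3,0]),read_state()["wrist_force"])
u=wproj(c,[601.9-45*.942+46*.335,-85.3+45*.335+46*.942,32]);print(u);u0,v0=int(u[0])-35,int(u[1])-30
print(u0,v0);cv2.imwrite("pics/w6c.png",cv2.resize(c["img"][v0:v0+60,u0:u0+70,::-1],(700,600),interpolation=2))
E
```

```text
clock: 10.2
position: [568.5, -73.5, 72.2]
ee_rot: [180.0, 0.4, 160.4]
wrist_force: [9.2, -1.6, 2.6]
opening: 28.5
grasp_force: 59.6
clock: 10.62
position: [563.1, -71.6, 72.2]
ee_rot: [180.0, 0.4, 160.4]
wrist_force: [8.7, -2.6, 3.6]
opening: 28.9
grasp_force: 59.6
[563.08318229 -71.55733742  72.20748046] [-41.17767015  -0.07478472  72.20748046] [ 9.41506133 -1.30476668  2.51512059]
[324.03744695 210.2941519 ]
289 180
```

View pics/w6c.png

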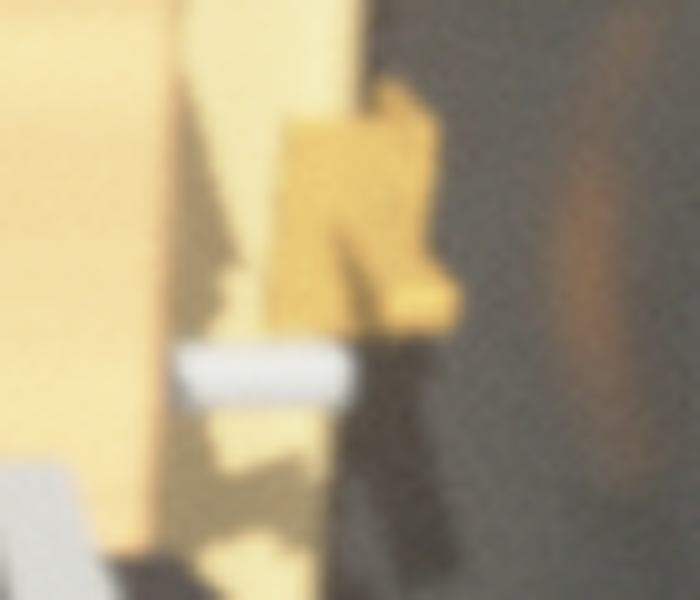

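The pointer (rows 340–408, centre 374) is still behind the fin; the fin's bright top spans rows 275–333, centred near 303.

Run:
```python
from h import *
c=pickle.load(open("pics/w6.pkl","rb"));R0=R([0,0,-19.6]);O=np.array([601.9,-85.3,0])
q=lambda u,v,z:np.round(R0.T@(wcast(c,289+u/10,180+v/10,z)-O),1)
print("pointer",q(350,340,32),q(350,374,32),q(350,374,33.5),q(350,408,32))
print("fin",q(420,275,35),q(420,303,35),q(420,333,35),"plate",q(320,115,17),q(300,333,17))
```

```text
pointer [-42.4  46.1  32. ] [-40.   46.3  32. ] [-40.5  45.9  33.5] [-37.5  46.5  32. ]
fin [-47.9  49.8  35. ] [-46.   49.9  35. ] [-43.9  50.1  35. ] plate [-53.7  46.6  17. ] [-37.5  46.3  17. ]
```

```bash
python3 -m creep '0.2 0 0 0 0 0;0.2 0 0 0 0 0;0.14 0 0 0 0 0;0 0 0 0 0 0;0 0 0 0 0 0;0 0 0 0 0 0;0 0 0 0 0 0;0 0 0 0 0 0'
python3 - <<'E'
from h import *
c=snap("w7");print(c["pt"],R([0,0,-19.6]).T@(c["pt"]-[601.9,-85.3,0]),read_state()["wrist_force"])
u=wproj(c,[601.9-45*.942+46*.335,-85.3+45*.335+46*.942,32]);u0,v0=int(u[0])-35,int(u[1])-30
print(u0,v0);a=cv2.resize(c["img"][v0:v0+60,u0:u0+45,::-1],(450,600),interpolation=2)
s=imaging.camera("scene")["img"][150:205,285:345,::-1];o=np.zeros((600,800,3),np.uint8);o[:,:450]=a;o[:320,450:]=cv2.resize(s,(350,320),interpolation=2)
cv2.imwrite("pics/w7c.png",o)
E
```

```text
clock: 11.33
position: [558.1, -69.8, 72.2]
ee_rot: [180.0, 0.4, 160.4]
wrist_force: [8.8, -2.3, 3.7]
opening: 28.9
grasp_force: 59.5
[558.12443405 -69.77876827  72.18038505] [-4.64457197e+01 -6.26902817e-02  7.21803850e+01] [ 8.36939155 -2.21996322  2.43120545]
288 187
```

View pics/w7c.png

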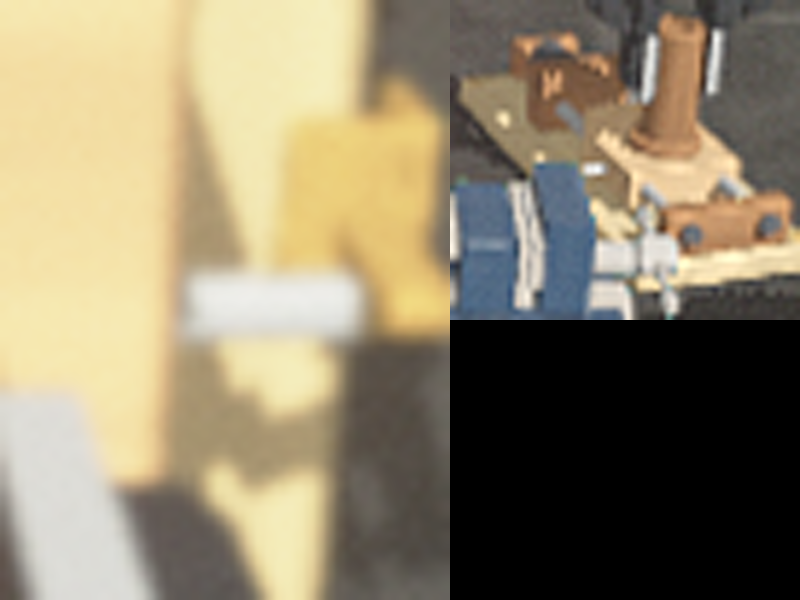

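The scene crop shows the handle's foot flat on the carriage. In the wrist crop the pointer (rows 270–338, centre 304) is level with the fin, whose lower edge is at 335. A number check follows.

Run:
```python
from h import *
c=pickle.load(open("pics/w7.pkl","rb"));R0=R([0,0,-19.6]);O=np.array([601.9,-85.3,0])
q=lambda u,v,z:np.round(R0.T@(wcast(c,288+u/10,187+v/10,z)-O),1)
print("pointer",q(350,270,32),q(350,304,32),q(350,304,33.5),q(350,338,32))
print("fin",q(420,335,35),"plate",q(320,115,17),q(300,335,17),read_state()["clock"])
```

```text
pointer [-47.7  45.5  32. ] [-45.3  45.7  32. ] [-45.8  45.3  33.5] [-42.8  45.8  32. ]
fin [-44.1  49.9  35. ] plate [-53.8  46.2  17. ] [-37.2  45.9  17. ] 11.4333
```

```bash
python3 -c "
from bench import order
print(order.sign_off())"
```

```text
the job is handed in; nothing more can be done
None
```

The job is handed in at about 11.4 s of the 43 s: the wooden handle is seated on the spigot, the carriage is pulled open with its pointer in line with the brass tab (within about 1 mm by the wrist camera), and the gripper is still holding it there.

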